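# Hang the tent lantern over the operating desk

### The job

Take the tall lantern that has a hook, hook it over the bare right-hand end (the robot's right) of the equipment rail, then slide it along the rail, still hooked, until its hook sits on the wide band of tape. Leave it hanging there freely and still.

Things in the scene. Friction and masses are not known exactly. Their poses are not given: they have to be found in the camera images.
- lantern: Loose lantern with a rigid hook, 215 mm tall, 0.22-0.37 kg, upright on the table; origin under its centre, z up. Body 56 mm across, 80 high. Dark grip block on top: 26 along x, 14 thick along y, 160-215 mm up, on the axis; pinch it along y from above. The hook opens to +x, at the start away from the robot within 30 degrees. Beside it, not wanted: a squat lantern (80 tall, no hook) and a mug (85).
- hook_seat (a point): Point of the lantern that lies on the rail's axis when hung fully home: on its axis, 151 mm above its underside; axes as the lantern. Strap hook, 14 mm wide along y, in the x-z plane: stem rises at x = -18 mm, roof-shaped crook (inside apex 158 mm up, inside width 32), tip down at x = +18 ending 130 mm up. The rail enters from +x between tip (130) and body top (80).
- rail_mid (a point): Middle of the fixed rail, on its axis, 230 mm above the table: bar 12 mm in diameter along y (y to the robot's left, x away from it, turned up to 10 degrees). End posts at y = -262 (right) and +262 mm, clamps 26 mm high. Bare right-hand end: y = -210 to -90 mm. A headset hangs at y = +222. Otherwise nothing over 20 mm tall is under the bar.
- wide_band: The mark: the wide band of black tape round the rail, 36 mm wide. Origin at its middle on the rail's axis, y along the rail to the left. It lies left of the bare end, between y = -10 and +130 mm of rail_mid. A narrow band (10 mm) of the same tape elsewhere on the rail is not the mark.

How it is judged:
By the outcome, as a careful person would: the job done as asked, in the order asked, and still so for the second after the job is handed in, with the robot touching nothing.
It also fails if it takes over 48 s, if anything falls off the work surface, if the arm or the gripper's body presses on something with over 40 N, if the wrist force passes 120 N, or if a joint passes its speed limit or range.

### The arm

A 6-joint arm with a two-finger parallel gripper is mounted at the origin on the work surface. World frame = base frame: x ahead of the robot, y to its left, z up, the work surface at z = 0. Lengths are in mm, angles in degrees, forces in N, time in s.
With the tool pointing down it reaches from about 300 to 850 mm from the base axis. Payload 4.2 kg.
Tool frame: the origin (TCP) lies on the front face of the gripper's body, between the roots of the fingers; the fingertips stand 78 mm ahead of it and the grasp point (between the pads) lies 60 mm ahead of it; x points along the fingers, y is the direction in which the jaws open and shut, and the axes are right-handed (so a half turn about x gives the same grasp; the last joint's range is limited). The gripper opens to 91 mm and grips with 3 to 60 N. Pads are 32 mm wide; open, the fingers measure 118 mm over their backs; the gripper's body (76 mm by 178 mm) begins 60 mm behind the grasp point.
Start: joints at [-64.458, 18.312, 89.639, -0, 72.044, -1.146], TCP at [258.257, -513.749, 292.276] pointing down, gripper open.
Joint ranges: [-177.97, 177.97], [-48.28, 115.42], [12.27, 149.76], [-77.06, 257.06], [2.81, 150.46], [-146.56, 146.56]. Speed limits (degrees/s): [147.25, 147.25, 180, 180, 180, 180].

### API

Orientations are given as [roll, pitch, yaw] about the fixed x, y, z axes, in that order (R = Rz(yaw) Ry(pitch) Rx(roll)).
In Python, from workcell import status, viewer, env gives the robot as it stands. The module is installed in compiled form; this text tells all that it offers.
- The arm moves only by the tool move_arm, never from a script. Its argument "moves" is a list of rows, each a list of 3 entries, a list of its own where there are three numbers: the shift along the tool's x, y, z in cm, then the turn about the tool's x in rad, then the gripper's target within -1 to 1 (fully open at 1, half-way at 0, shut at -1). A call has 1 to 20 rows; each row is the pose to reach, as a shift and turn from the pose commanded when the call began, along the tool's axes at that moment; what a row does not reach only later rows make up. A row lasts 1/8 s, in which the tool goes at most 62.5 mm and 10.7 degrees, less where a joint would pass 70% of its speed; a pose out of reach is approached as far as the arm can. A call with a gripper value outside its range is refused whole. The fingers move at their own pace and stop on an object; "force" is the grip in N (left out, the last holds). Time passes only in rows, so rows that repeat a pose let the fingers close. It gives the time, the measured TCP pose, the force and the opening at its end, in the units of the state.
- status.state(): the state, without advancing time (a new reading comes with each control period).
- viewer.grab_frame(name): name is "scene" or "side" or "wrist"; returns the picture (384x512x3 uint8, red, green, blue); there is no depth.
- viewer.get_calibration(name): a dict with "camera_matrix" (3x3 intrinsics, pixels), "D" ([k1, k2, p1, p2, k3] as OpenCV has them; the pictures are not rectified), "eye" and "rotation" of the camera in the world. Camera axes: x right, y down, z forward; pixel columns grow to the right and rows downward; lengths in mm; the calibration is good to about 2 mm. A picture is of the moment at which its call begins: read the wrist's pose just before it. get_calibration takes no time and is no camera call; for the wrist camera it gives the pose at the moment of the call.
- env.job_done(): hands the job in, once; it reports no verdict.
The state is a dict: "time_s": time; "qpos": joint angles; "qvel": joint speeds; "effort": joint torques, N m; "ee_pos": TCP position; "ee_rot": TCP orientation; "force": force on the tool from outside, world axes, zero at the start; "torque": the same for the moment, N m; "gripper_width": finger opening in mm.
Only numpy, scipy, OpenCV 4.12 (cv2) and the standard library are available. Lean on these libraries where they do the work, as an engineer would, in place of code of your own. Each camera call takes 0.05 s, during which the arm holds its last target.

## Working session

There is one attempt and no reset: what is moved stays moved. The work goes in short steps, Python scripts to look and compute and a tool call to move; the robot and the scene stay as the last step left them, time stands still between calls to the robot, and variables do not carry over. Pictures are saved under pics/ and viewed, and the job is handed in when it is done.

Besides the shell and the picture viewer there is one more tool, called in YAML: its name, and indented under it one key for each argument. move_arm: Moves the arm, as the interface text tells. Its arguments: {"type":"object","properties":{"moves":{"type":"array","items":{"type":"array"}},"force":{"type":"number"}},"required":["moves"]}

```bash
mkdir -p pics; cat > h.py <<'E'
import numpy as np, cv2
from workcell import status, viewer, env
def grab(n,f):
    c=viewer.get_calibration(n); im=viewer.grab_frame(n)
    cv2.imwrite('pics/'+f+'.png',im[:,:,::-1]); np.savez('pics/'+f+'.npz',im=im,**{k:np.array(v) for k,v in c.items()}); return im,c
def load(f):
    d=np.load('pics/'+f+'.npz'); return d['im'],d
def ray(c,uv):
    uv=np.array(uv,float).reshape(-1,1,2)
    p=cv2.undistortPoints(uv,np.array(c['camera_matrix'],float),np.array(c['D'],float)).reshape(-1,2)
    d=np.c_[p,np.ones(len(p))]@np.array(c['rotation']).T
    return np.array(c['eye'],float),d/np.linalg.norm(d,axis=1)[:,None]
def onz(c,uv,z):
    e,d=ray(c,uv); return e+d*((z-e[2])/d[:,2])[:,None]
def tri(c1,u1,c2,u2):
    e1,d1=ray(c1,u1);e2,d2=ray(c2,u2);out=[]
    for a,b in zip(d1,d2):
        s=np.linalg.lstsq(np.c_[a,-b],e2-e1,rcond=None)[0]
        p,q=e1+s[0]*a,e2+s[1]*b; out.append(np.r_[(p+q)/2,np.linalg.norm(p-q)])
    return np.array(out)
def proj(c,P):
    R=np.array(c['rotation']).T; t=-R@np.array(c['eye'],float)
    return cv2.projectPoints(np.array(P,float).reshape(-1,1,3),cv2.Rodrigues(R)[0],t,np.array(c['camera_matrix'],float),np.array(c['D'],float))[0].reshape(-1,2)
E
python3 - <<'E'
from h import *
print(status.state())
for n in ('scene','side','wrist'):
    im,c=grab(n,n+'0'); print(n,c)
E
```

```text
{'time_s': 0.0, 'qpos': array([-6.44602722e+01,  1.83512724e+01,  8.97081363e+01, -2.36587458e-03,
        7.20418674e+01, -1.14323613e+00]), 'qvel': array([ 0.0116458 , -0.06035523,  0.03938143, -0.00792291, -0.00113196,
        0.04988951]), 'effort': array([-2.39941408e-03, -4.12472534e+01, -2.31977105e+01,  7.23876245e-02,
        4.56385652e-02, -1.32875443e-04]), 'ee_pos': array([ 258.0609801 , -513.42183895,  291.41211943]), 'ee_rot': array([-89.87091692,  89.89869895, 116.81277842]), 'force': array([ 0.3904957 , -0.45790371,  0.65887742]), 'torque': array([-0.01571789, -0.04091185, -0.05962011]), 'gripper_width': 90.92090937022806}
scene {'camera_matrix': array([[448.49135036,   0.        , 260.58530534],
       [  0.        , 448.49135036, 182.71742435],
       [  0.        ,   0.        ,   1.        ]]), 'D': array([0.02060607, 0.        , 0.        , 0.        , 0.        ]), 'eye': array([839.93013845, 528.27836398, 662.36557856]), 'rotation': array([-129.49962195,   -0.89911916,  149.0401702 ])}
side {'camera_matrix': array([[450.35063666,   0.        , 258.20212934],
       [  0.        , 450.35063666, 190.32374625],
       [  0.        ,   0.        ,   1.        ]]), 'D': array([-0.17429268,  0.        ,  0.        ,  0.        ,  0.        ]), 'eye': array([478.4098672 , 432.62016065, 723.61723145]), 'rotation': array([-140.79871559,   -0.98674917, -173.92029029])}
wrist {'camera_matrix': array([[289.56804785,   0.        , 252.08077123],
       [  0.        , 289.56804785, 194.25870665],
       [  0.        ,   0.        ,   1.        ]]), 'D': array([-0.04698706,  0.        ,  0.        ,  0.        ,  0.        ]), 'eye': array([ 322.59209131, -482.01686576,  384.64051348]), 'rotation': array([ 1.65304072e+02,  1.26960321e-01, -6.32988021e+01])}
```

```bash
cat >> h.py <<'E'
from scipy.spatial.transform import Rotation as Ro
def _R(c):
    r=np.array(c['rotation'],float)
    return r if r.shape==(3,3) else Ro.from_euler('xyz',r,degrees=True).as_matrix()
def ray(c,uv):
    uv=np.array(uv,float).reshape(-1,1,2)
    p=cv2.undistortPoints(uv,np.array(c['camera_matrix'],float),np.array(c['D'],float)).reshape(-1,2)
    d=np.c_[p,np.ones(len(p))]@_R(c).T
    return np.array(c['eye'],float),d/np.linalg.norm(d,axis=1)[:,None]
def proj(c,P):
    R=_R(c).T; t=-R@np.array(c['eye'],float)
    return cv2.projectPoints(np.array(P,float).reshape(-1,1,3),cv2.Rodrigues(R)[0],t,np.array(c['camera_matrix'],float),np.array(c['D'],float))[0].reshape(-1,2)
E
echo
```

```text
(no output)
```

View pics/scene0.png

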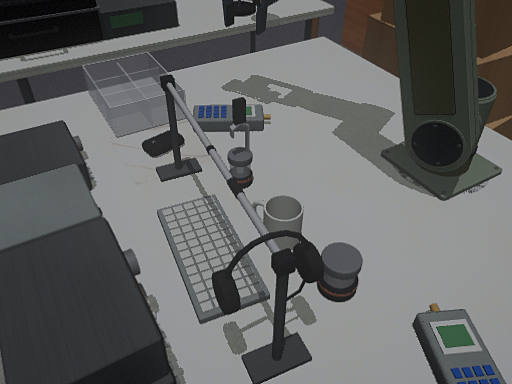

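View pics/side0.png

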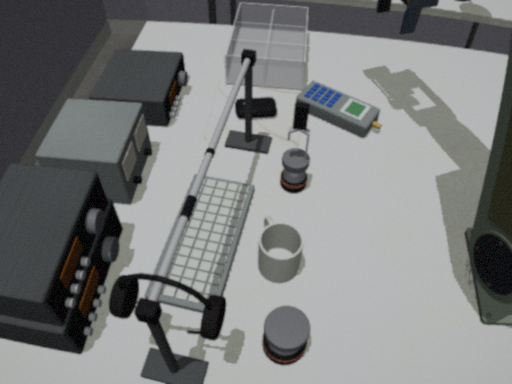

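View pics/wrist0.png

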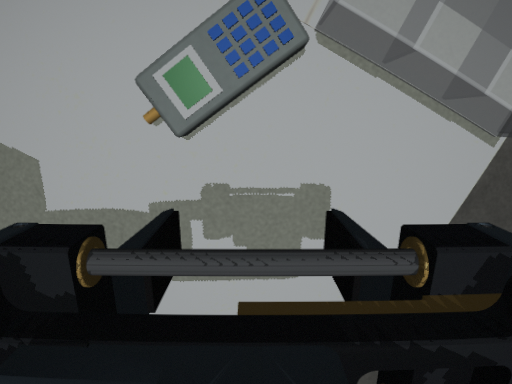

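```bash
python3 - <<'E'
from h import *
a,_=load('scene0');b,_=load('side0')
x=cv2.resize(a[60:210,140:290][:,:,::-1],None,fx=4,fy=4,interpolation=cv2.INTER_CUBIC)
cv2.imwrite('pics/sc_z.png',x)
x=cv2.resize(b[40:240,150:350][:,:,::-1],None,fx=3,fy=3,interpolation=cv2.INTER_CUBIC)
cv2.imwrite('pics/si_z.png',x)
E
```

```text
(no output)
```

View pics/sc_z.png

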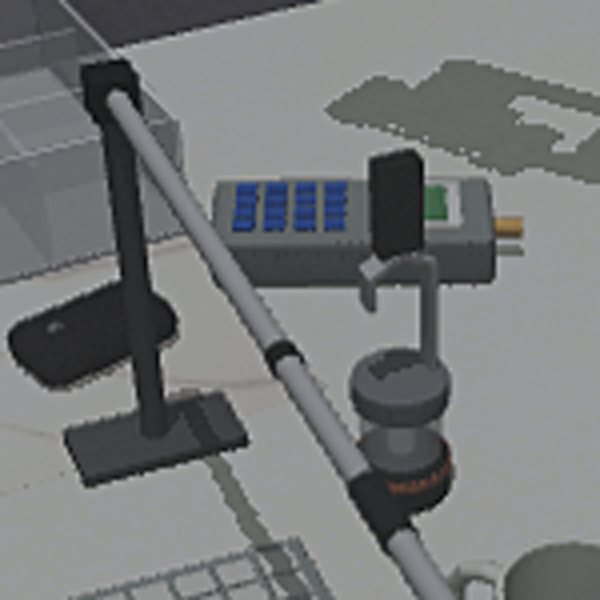

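View pics/si_z.png

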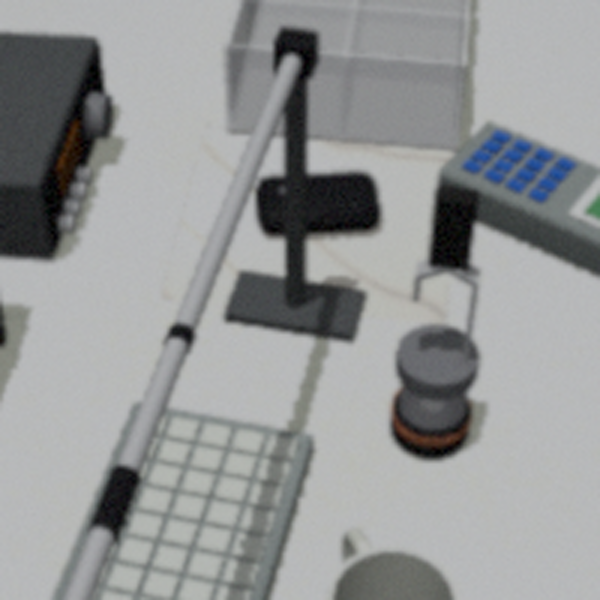

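```bash
python3 - <<'E'
from h import *
_,S=load('scene0');_,D=load('side0')
s=lambda x,y:(140+x/4-.375,60+y/4-.375)
d=lambda x,y:(150+x/3-.33,40+y/3-.33)
for n,p,q in [('clampR',s(118,97),d(298,62)),('narrow',s(282,357),d(180,334)),('wide',s(382,510),d(116,498)),('griptop',s(397,160),d(456,186)),('gripbot',s(397,254),d(453,266)),('bodytop',s(400,380),d(437,355))]:
    print(n,tri(S,[p],D,[q]).round(1), onz(S,[p],230).round(1)[0][:2],onz(D,[q],230).round(1)[0][:2])
print(onz(S,[s(400,380)],80),onz(D,[d(437,352)],80))
# rail edges for wide band
for im,c,n in ((load('scene0')[0],S,'s'),(load('side0')[0],D,'d')):
    pass
# hook: stem outer side / tip
print('stem',tri(S,[s(430,270)],D,[d(474,275)]),'tip',tri(S,[s(369,308)],D,[d(417,298)]))
print('clampL',tri(S,[(285,262)],D,[(150,310)]))
E
```

```text
clampR [[ 563.6 -281.8  230.6    1.7]] [ 563.  -284.6] [ 563.3 -281.2]
narrow [[593.2 -32.8 233.1   1.5]] [591.5 -35.7] [594.3 -36.7]
wide [[604.1  73.3 232.8   2.1]] [602.6  71.8] [605.3  70. ]
griptop [[ 458.4 -182.2  217.8    5.9]] [ 469.9 -157.6] [ 459.6 -171.7]
gripbot [[ 455.7 -185.2  156.6    1.1]] [511.3 -82.5] [ 458.5 -104.6]
bodytop [[ 459.  -179.5   80.7    1.2]] [556.8   2.8] [463.6 -38. ]
[[ 458.59594974 -179.52532064   80.        ]] [[ 459.27654497 -183.68653113   80.        ]]
stem [[ 440.95713357 -181.05780082  148.76158486    7.78642175]] tip [[ 475.94820744 -179.53896481  132.40706542    1.49717924]]
clampL [[618.9489109  230.19009761 231.88956637   2.97119985]]
```

```bash
python3 - <<'E'
from h import *
R={}
for f,rois in (('scene0',{'wide':(222,172,252,200),'nar':(203,142,218,156)}),('side0',{'wide':(176,190,200,222),'nar':(202,144,218,156)})):
    im,c=load(f); g=cv2.cvtColor(im,cv2.COLOR_RGB2GRAY)
    for n,(x0,y0,x1,y1) in rois.items():
        m=(g[y0:y1,x0:x1]<70).astype(np.uint8)
        k,l,st,ce=cv2.connectedComponentsWithStats(m)
        i=1+np.argmax(st[1:,4]); u=ce[i]+[x0,y0]; R[f,n]=u
        P=onz(c,[u],230)[0]; print(f,n,u.round(1),st[i],P.round(1)); print(m if n=='wide' else '')
S=load('scene0')[1];D=load('side0')[1]
for n in('wide','nar'): print(n,tri(S,[R['scene0',n]],D,[R['side0',n]]).round(1))
s=status.state(); r=Ro.from_euler('xyz',s['ee_rot'],degrees=True).as_matrix(); print(r.round(3))
E
```

```text
scene0 wide [239.2 182.9] [  5   0  25  27 337] [592.6  66.3 230. ]
[[0 0 0 0 0 0 0 0 1 1 1 0 0 0 0 0 0 0 0 0 0 0 0 0 0 1 1 1 1 1]
 [0 0 0 0 0 0 0 0 0 1 1 0 0 0 0 0 0 0 0 0 0 0 0 0 0 1 1 1 1 1]
 [0 0 0 0 0 0 0 0 0 0 1 0 0 0 0 0 0 0 0 0 0 0 0 0 0 1 1 1 1 1]
 [0 0 0 0 0 0 0 0 0 0 1 0 0 0 0 0 0 0 0 0 0 0 0 0 0 0 1 1 1 1]
 [0 0 0 0 0 0 0 0 0 0 1 1 1 0 0 0 0 0 0 0 0 0 0 0 1 1 1 1 1 1]
 [0 0 1 0 0 0 0 0 0 0 0 1 1 1 1 0 0 0 0 0 1 1 1 1 1 1 1 1 1 1]
 [0 0 0 0 0 0 0 0 1 1 1 1 1 1 1 1 1 1 1 1 1 1 1 1 1 1 1 1 1 1]
 [0 0 0 0 0 0 0 1 1 1 1 1 1 1 1 1 1 1 1 1 1 1 1 1 1 1 0 1 1 1]
 [0 0 0 0 0 1 1 1 1 1 1 1 1 1 1 1 1 1 1 1 1 1 1 0 1 1 1 1 1 1]
 [0 0 0 0 0 1 1 1 1 1 1 1 1 1 1 1 0 1 0 1 1 1 1 1 1 1 1 1 1 1]
 [0 0 0 0 0 1 1 1 1 1 1 1 1 1 1 1 1 1 0 1 1 1 1 1 1 1 1 1 1 1]
 [0 0 0 0 0 1 1 1 1 1 1 1 1 1 1 1 1 1 1 1 1 1 1 1 1 1 1 1 1 1]
 [0 0 0 0 0 0 1 1 1 1 1 1 1 1 1 1 1 1 1 1 1 1 1 1 1 1 1 1 1 0]
 [0 0 0 0 0 0 0 1 1 1 1 1 1 1 1 1 1 1 1 1 1 1 1 1 1 1 1 1 0 0]
 [0 0 0 0 0 0 0 1 1 1 1 1 1 1 1 1 1 1 1 1 1 1 1 1 1 1 1 0 0 0]
 [0 0 0 0 0 0 0 0 1 1 1 1 1 1 1 1 1 1 1 1 1 1 1 1 0 0 0 0 0 0]
 [0 0 0 0 0 0 0 0 1 1 1 
[... 2031 characters left out ...]
0 0]
 [0 0 0 0 0 1 1 1 1 1 1 1 1 1 1 1 0 0 0 0 0 0 0 0]
 [0 0 0 0 0 1 1 1 1 1 1 1 1 1 1 1 0 0 0 0 0 0 0 0]
 [0 0 0 0 0 0 0 0 0 1 1 1 1 1 1 0 0 0 0 0 0 0 0 0]
 [0 0 0 0 0 0 0 0 0 0 0 1 1 1 0 0 0 0 0 0 0 0 0 0]
 [0 0 0 0 0 0 0 0 0 0 0 0 1 1 0 0 0 0 0 0 0 0 0 0]
 [0 0 0 0 0 0 0 0 0 0 0 0 1 1 0 0 0 0 0 0 0 0 0 0]
 [0 0 0 0 0 0 0 0 0 0 0 0 1 0 0 0 0 0 0 0 0 0 0 0]
 [0 0 0 0 0 0 0 0 0 0 0 0 0 0 0 0 0 0 0 0 0 0 0 0]
 [0 0 0 0 0 0 0 0 0 0 0 0 0 0 0 0 0 0 0 0 0 0 0 0]]
side0 nar [210.3 150.6] [ 5  4  7  7 28] [593.4 -37.7 230. ]

wide [[6.010e+02 8.180e+01 2.447e+02 3.000e-01]]
nar [[ 5.928e+02 -3.510e+01  2.325e+02  4.000e-01]]
[[-0.001  0.449 -0.893]
 [ 0.001 -0.893 -0.449]
 [-1.    -0.001 -0.   ]]
```

move_arm:
  moves:
    - [[-5.9, 0, 0], 0, 1]
    - [[-5.9, -3, -4.7], 0.1, 1]
    - [[-5.9, -7, -11], 0.2, 1]
    - [[-5.9, -11, -17.5], 0.3, 1]
    - [[-5.9, -15, -23.8], 0.4, 1]
    - [[-5.9, -18.6, -29.6], 0.43, 1]
    - [[-5.9, -20.6, -32.7], 0.43, 1]
    - [[-5.9, -20.6, -32.7], 0.43, 1]
    - [[-5.9, -20.6, -32.7], 0.43, 1]

```text
time_s: 1.27
ee_pos: [458.0, -182.4, 351.0]
ee_rot: [33.8, 89.9, -144.0]
force: [-1.4, 1.1, -0.7]
gripper_width: 91.4
```

```bash
python3 - <<'E'
from h import *
s=status.state();print(s['time_s'],s['ee_pos'],s['qpos'])
im,c=grab('wrist','w1');im,c=grab('scene','s1')
print(Ro.from_euler('xyz',s['ee_rot'],degrees=True).as_matrix().round(3),s['force'])
E
```

```text
1.275 [ 458.04931078 -182.41581364  351.02558399] [-2.30263703e+01  8.92954120e+00  9.38105247e+01 -4.87608404e-02
  7.72885293e+01  6.48065566e+01]
[[-0.001  0.038 -0.999]
 [-0.001 -0.999 -0.038]
 [-1.     0.001  0.001]] [-1.44534302  1.10904788 -0.67539741]
```

View pics/w1.png

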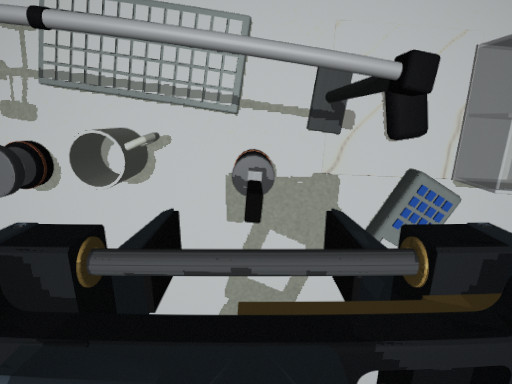

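View pics/s1.png

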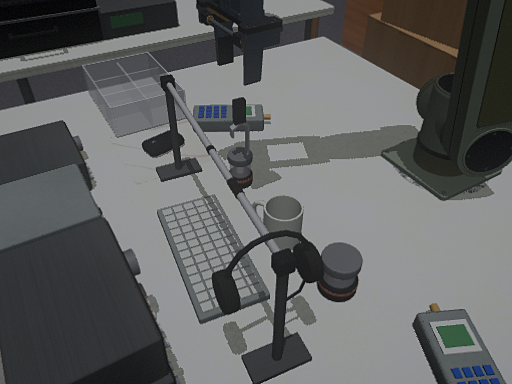

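```bash
python3 - <<'E'
from h import *
a,c=load('w1')
cv2.imwrite('pics/w1z.png',cv2.resize(a[140:235,200:310][:,:,::-1],None,fx=6,fy=6,interpolation=cv2.INTER_CUBIC))
# rail line
g=cv2.cvtColor(a,cv2.COLOR_RGB2GRAY)
P=onz(c,[(60,18.5),(390,70)],230);print(P)
for t in ((458,-182,0,0),):
  for y in (0,10,-10):
    th=np.radians(y); 
    L=lambda x,yy,z:(458+x*np.cos(th)-yy*np.sin(th),-182+x*np.sin(th)+yy*np.cos(th),z)
    print(y,proj(c,[L(13,0,215),L(-13,0,215),L(18,0,130),L(0,0,80)]).round(1).tolist())
E
```

```text
[[ 592.8077149   -46.33835153  230.        ]
 [ 567.22453427 -275.22359474  230.        ]]
0 [[251.7, 192.8], [250.5, 222.7], [251.9, 169.0], [251.4, 176.3]]
10 [[248.9, 192.9], [253.2, 222.6], [249.0, 169.2], [251.4, 176.3]]
-10 [[254.4, 193.1], [247.8, 222.4], [254.7, 169.4], [251.4, 176.3]]
```

View pics/w1z.png

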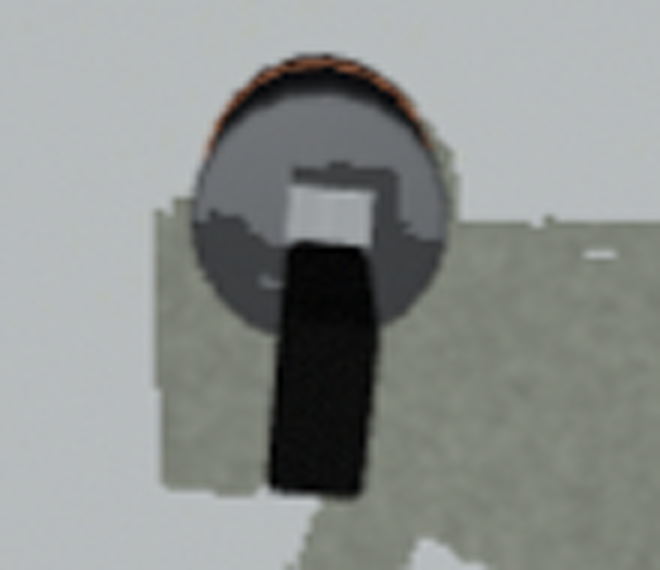

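move_arm:
  moves:
    - [[0, 0.16, 0], 0.09, 1]
    - [[4, 0.16, 0], 0.09, 1]
    - [[7.5, 0.16, 0], 0.09, 1]
    - [[9.7, 0.16, 0], 0.09, 1]
    - [[9.7, 0.16, 0], 0.09, 1]
    - [[9.7, 0.16, 0], 0.09, 0]
    - [[9.7, 0.16, 0], 0.09, -0.5]
    - [[9.7, 0.16, 0], 0.09, -1]
    - [[9.7, 0.16, 0], 0.09, -1]
    - [[9.7, 0.16, 0], 0.09, -1]
    - [[9.7, 0.16, 0], 0.09, -1]
    - [[9.7, 0.16, 0], 0.09, -1]
  force: 30

```text
time_s: 2.88
ee_pos: [458.0, -184.4, 254.2]
ee_rot: [30.9, 90.0, -152.2]
force: [-0.2, -0.4, -0.7]
gripper_width: 24.1
```

```bash
python3 - <<'E'
from h import *
s=status.state();print(s['time_s'],s['ee_pos'],s['qpos'],s['gripper_width'])
im,c=grab('scene','s2');print(Ro.from_euler('xyz',s['ee_rot'],degrees=True).as_matrix().round(3),s['force'])
cv2.imwrite('pics/s2z.png',cv2.resize(im[20:220,120:340][:,:,::-1],None,fx=3,fy=3,interpolation=cv2.INTER_CUBIC))
E
```

```text
2.875 [ 457.96273917 -184.39220049  254.21189858] [-2.32644583e+01  1.27045877e+01  1.03387860e+02 -3.81947945e-03
  6.39103264e+01  6.98387551e+01] 24.12075379842269
[[-0.    -0.054 -0.999]
 [-0.    -0.999  0.054]
 [-1.     0.     0.   ]] [-0.15791052 -0.3648819  -0.74999655]
```

View pics/s2z.png

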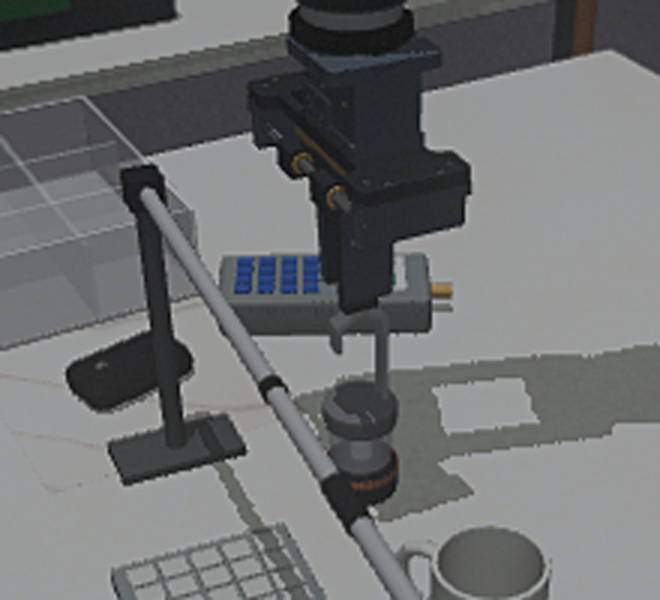

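move_arm:
  moves:
    - [[0, 0, 0], 0, -1]
    - [[0, 0, 0], 0, -1]
    - [[0, 0, 0], 0, -1]
    - [[0, 0, 0], 0, -1]
  force: 30

```text
time_s: 3.42
ee_pos: [457.9, -184.4, 254.2]
ee_rot: [-16.5, 90.0, 160.3]
force: [-0.0, 0.5, -1.2]
gripper_width: 13.4
```

move_arm:
  moves:
    - [[-1.5, 0, 0], 0, -1]
    - [[-4.5, 0, 0], 0.02, -1]
    - [[-8.5, 0, 0], 0.04, -1]
    - [[-11.5, 0, 0], 0.058, -1]
    - [[-12.5, 0, 0], 0.058, -1]
    - [[-12.5, 0, 0], 0.058, -1]
    - [[-12.5, 0, 0], 0.058, -1]
    - [[-12.5, 0, 0], 0.058, -1]
  force: 30

```text
time_s: 4.42
ee_pos: [457.6, -184.3, 378.0]
ee_rot: [-15.6, 89.9, 157.9]
force: [-0.0, 0.0, -3.4]
gripper_width: 14.0
```

```bash
python3 - <<'E'
from h import *
s=status.state();print(s['time_s'],s['ee_pos'],s['gripper_width'])
im,c=grab('scene','s3');im2,c2=grab('side','d3');print(Ro.from_euler('xyz',s['ee_rot'],degrees=True).as_matrix().round(3),s['force'],s['torque'])
z=lambda i:cv2.resize(i[:,:,::-1],None,fx=2.6,fy=2.6,interpolation=cv2.INTER_CUBIC)
cv2.imwrite('pics/s3z.png',np.hstack([z(im[20:220,140:290]),z(im2[0:200,200:350])]))
E
```

```text
4.425 [ 457.62828636 -184.26860668  378.01234674] 14.027635885167443
[[-0.002 -0.112 -0.994]
 [ 0.001 -0.994  0.112]
 [-1.    -0.001  0.002]] [-0.00386853  0.04876145 -3.37300043] [ 0.04554221  0.00274703 -0.01557294]
```

View pics/s3z.png

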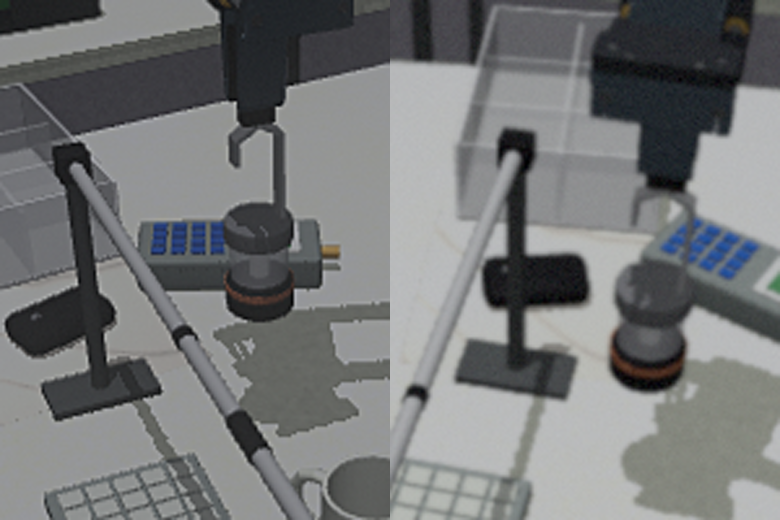

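```bash
python3 - <<'E'
from h import *
S=load('s3')[1];D=load('d3')[1]
print(tri(S,[(230,83.5)],D,[(294.2,85.4)]), proj(S,[(475.5,-186.4,254)]),proj(D,[(475.5,-186.4,254)]))
E
```

```text
[[ 4.74814883e+02 -1.83781649e+02  2.53956795e+02  4.27212295e-02]] [[229.06458559  83.02227858]] [[293.87422185  84.39098924]]
```

move_arm:
  moves:
    - [[0, -1, -2], 0, -1]
    - [[0, -2, -5.5], 0, -1]
    - [[0, -2, -8], 0, -1]
    - [[0, -2, -8.5], 0, -1]
    - [[0, -2, -8.5], 0, -1]
    - [[0, -2, -8.5], 0, -1]
  force: 30

```text
time_s: 5.28
ee_pos: [544.0, -173.9, 379.4]
ee_rot: [3.4, 90.0, 177.0]
force: [-0.1, 0.3, -2.9]
gripper_width: 14.6
```

```bash
python3 - <<'E'
from h import *
s=status.state();print(s['time_s'],s['ee_pos'],s['gripper_width'])
im,c=grab('scene','s4');im2,c2=grab('side','d4');print(s['force'],s['torque'])
z=lambda i:cv2.resize(i[:,:,::-1],None,fx=2.6,fy=2.6,interpolation=cv2.INTER_CUBIC)
cv2.imwrite('pics/s4z.png',np.hstack([z(im[20:220,140:290]),z(im2[0:200,200:350])]))
E
```

```text
5.275 [ 543.96481838 -173.93286753  379.38318866] 14.582604476030406
[-0.14048294  0.28887648 -2.9123882 ] [0.09387178 0.01108854 0.01467349]
```

View pics/s4z.png

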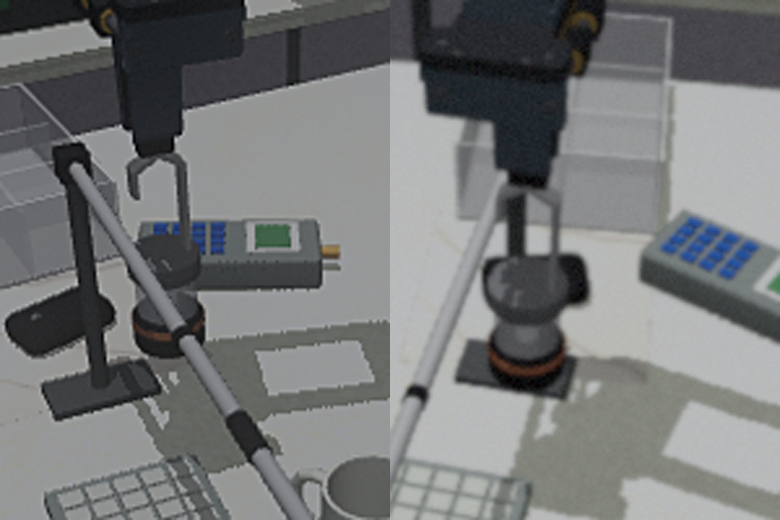

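move_arm:
  moves:
    - [[0, 0, -1], 0, -1]
    - [[0, 0, -2.5], 0, -1]
    - [[0, 0, -3.3], 0, -1]
    - [[0, 0, -3.3], 0, -1]
    - [[1, 0, -3.3], 0, -1]
    - [[2.5, 0, -3.3], 0, -1]
    - [[3.5, 0, -3.3], 0, -1]
    - [[3.8, 0, -3.3], 0, -1]
    - [[3.8, 0, -3.3], 0, -1]
    - [[3.8, 0, -3.3], 0, -1]
  force: 30

```text
time_s: 6.62
ee_pos: [577.6, -177.8, 341.8]
ee_rot: [165.3, 89.9, -21.1]
force: [0.4, -0.1, -2.2]
gripper_width: 13.9
```

```bash
python3 - <<'E'
from h import *
s=status.state();print(s['time_s'],s['ee_pos'],s['gripper_width'])
im,c=grab('scene','s5');im2,c2=grab('side','d5');print(s['force'],s['torque'])
z=lambda i:cv2.resize(i[:,:,::-1],None,fx=3.8,fy=3.8,interpolation=cv2.INTER_CUBIC)
cv2.imwrite('pics/s5z.png',np.hstack([z(im[50:200,145:245]),z(im2[40:190,195:295])]))
E
```

```text
6.625 [ 577.63263038 -177.82889408  341.80486777] 13.862353232422022
[ 0.41629254 -0.14338198 -2.17500287] [ 0.11456646  0.00079177 -0.02007101]
```

View pics/s5z.png

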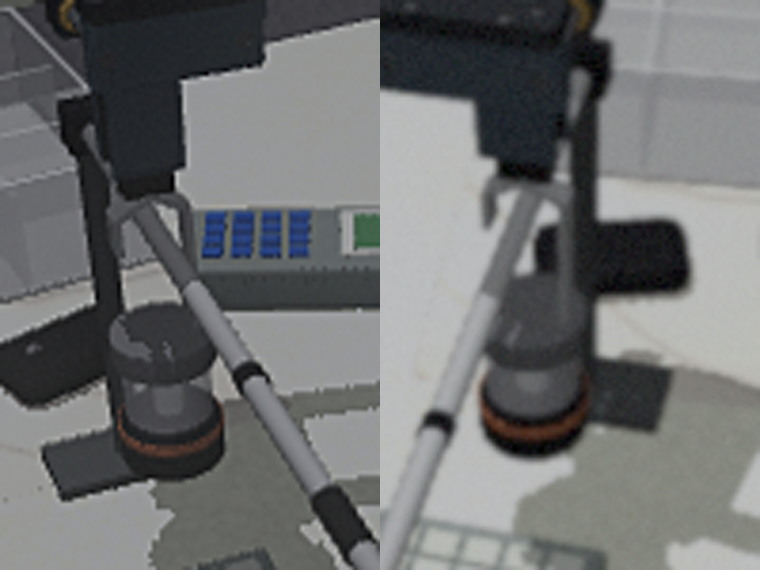

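move_arm:
  moves:
    - [[0.4, 0, 0], 0, -1]
    - [[0.7, 0, 0], 0, -1]
    - [[0.8, 0, 0], 0, -1]
    - [[0.8, 0, 0], 0, -1]
  force: 30

```text
time_s: 7.22
ee_pos: [577.5, -177.8, 333.3]
ee_rot: [167.7, 90.0, -18.8]
force: [-0.2, 0.7, -2.3]
gripper_width: 14.0
```

move_arm:
  moves:
    - [[0.1, 0, 0], 0, -1]
    - [[0.15, 0, 0], 0, -1]
    - [[0.15, 0, 0], 0, -1]

```text
time_s: 7.6
ee_pos: [577.6, -177.8, 333.0]
ee_rot: [166.9, 89.9, -19.5]
force: [-2.0, 0.1, 4.5]
gripper_width: 13.7
```

```bash
python3 - <<'E'
from h import *
S=load('scene0')[1];D=load('side0')[1]
print(onz(S,[(284,210),(255,206),(268,225)],85),onz(D,[(281,243),(265,222),(260,243)],85))
E
```

```text
[[475.11026575  23.66555643  85.        ]
 [516.86621659 -13.30142112  85.        ]
 [522.24176936  42.51783601  85.        ]] [[472.61165983  22.20130938  85.        ]
 [503.44636433 -17.53548658  85.        ]
 [507.60090845  26.26983913  85.        ]]
```

move_arm:
  moves:
    - [[-0.1, 0, 0.1], 0, -1]
    - [[-0.1, -1, 0.1], 0, -1]
    - [[-0.1, -2.5, 0.1], 0, -1]
    - [[-0.1, -4, 0.1], 0, -1]
    - [[-0.1, -5, 0.1], 0, -1]
    - [[-0.1, -5, 0.1], 0, -1]
    - [[-0.1, -5, 0.1], 0, -1]

```text
time_s: 8.48
ee_pos: [582.7, -126.3, 333.2]
ee_rot: [-114.1, 89.8, 59.5]
force: [4.1, 4.0, 5.1]
gripper_width: 14.0
```

move_arm:
  moves:
    - [[-0.1, 0, -0.05], 0, -1]
    - [[-0.1, 0, -0.05], 0, -1]
    - [[-0.1, 0, -0.05], 0, -1]

```text
time_s: 8.85
ee_pos: [582.6, -127.0, 333.4]
ee_rot: [-77.1, 89.8, 96.5]
force: [4.2, 3.2, 1.7]
gripper_width: 14.0
```

```bash
python3 - <<'E'
from h import *
s=status.state();print(s['time_s'],s['ee_pos'],s['gripper_width'])
im,c=grab('scene','s6');im2,c2=grab('side','d6');print(s['force'],s['torque'],Ro.from_euler('xyz',s['ee_rot'],degrees=True).as_matrix().round(3))
z=lambda i:cv2.resize(i[:,:,::-1],None,fx=3.8,fy=3.8,interpolation=cv2.INTER_CUBIC)
cv2.imwrite('pics/s6z.png',np.hstack([z(im[50:200,145:245]),z(im2[40:190,175:275])]))
E
```

```text
8.85 [ 582.57534492 -127.01928072  333.39679465] 14.009543066042745
[4.18415384 3.2381536  1.69734175] [ 7.78611211e-01 -7.92211382e-01  3.29245311e-04] [[-0.    -0.112 -0.994]
 [ 0.003 -0.994  0.112]
 [-1.    -0.003  0.001]]
```

View pics/s6z.png

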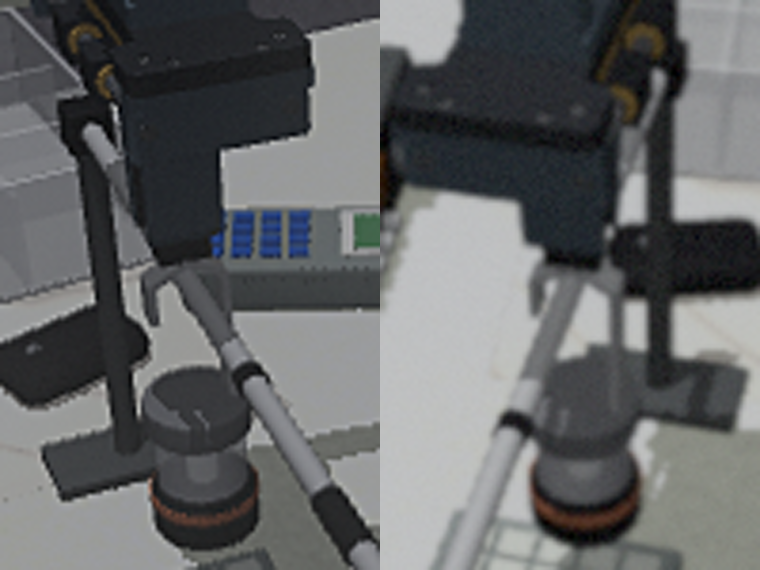

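move_arm:
  moves:
    - [[-0.1, 0, -0.1], 0, -1]
    - [[-0.1, 0, -0.1], 0, -1]
    - [[-0.1, 0, -0.1], 0, -1]

```text
time_s: 9.32
ee_pos: [582.6, -128.5, 333.7]
ee_rot: [11.6, 89.8, -174.9]
force: [-0.3, 0.3, -3.0]
gripper_width: 14.0
```

move_arm:
  moves:
    - [[0.05, -0.8, 0], 0, -1]
    - [[0.05, -2, 0.01], 0, -1]
    - [[0.05, -3.5, 0.01], 0, -1]
    - [[0.05, -5, 0.02], 0, -1]
    - [[0.05, -6.5, 0.02], 0, -1]
    - [[0.05, -8, 0.03], 0, -1]
    - [[0.05, -9.5, 0.03], 0, -1]
    - [[0.05, -11, 0.03], 0, -1]
    - [[0.05, -12.5, 0.03], 0, -1]
    - [[0.05, -14, 0.03], 0, -1]
    - [[0.05, -15, 0.03], 0, -1]
    - [[0.05, -15, 0.03], 0, -1]
    - [[0.05, -15, 0.03], 0, -1]

```text
time_s: 10.95
ee_pos: [600.0, 20.6, 334.2]
ee_rot: [91.0, 90.0, -95.4]
force: [1.5, -0.5, -2.6]
gripper_width: 13.8
```

```bash
python3 - <<'E'
from h import *
s=status.state();print(s['time_s'],s['ee_pos'],s['gripper_width'])
im,c=grab('scene','s7');im2,c2=grab('side','d7');print(s['force'],s['torque'],Ro.from_euler('xyz',s['ee_rot'],degrees=True).as_matrix().round(3))
z=lambda i:cv2.resize(i[:,:,::-1],None,fx=3.8,fy=3.8,interpolation=cv2.INTER_CUBIC)
cv2.imwrite('pics/s7z.png',np.hstack([z(im[100:250,185:285]),z(im2[110:260,145:245])]))
E
```

```text
10.95 [600.02878257  20.63603367 334.21715545] 13.788285570084584
[ 1.48322876 -0.53328823 -2.61496185] [ 0.04390508  0.0674815  -0.02664302] [[-0.    -0.112 -0.994]
 [-0.001 -0.994  0.112]
 [-1.     0.001 -0.   ]]
```

View pics/s7z.png

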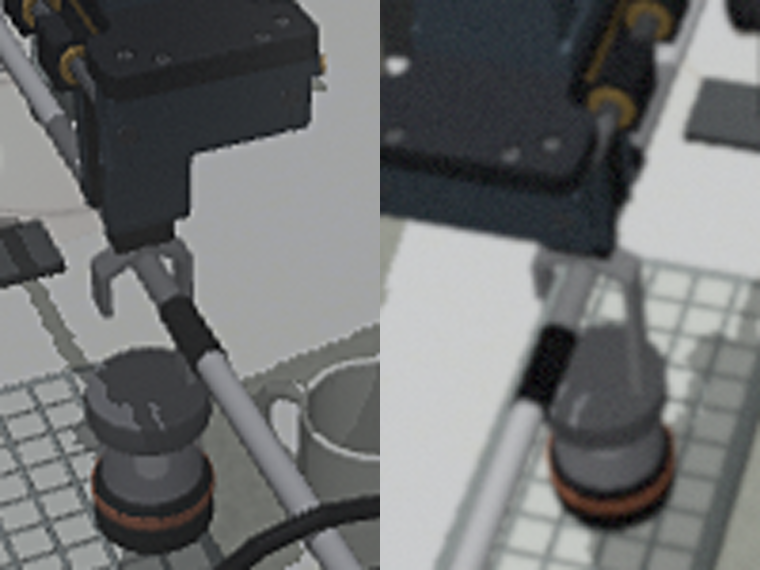

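move_arm:
  moves:
    - [[0, -0.8, 0.02], 0, -1]
    - [[0, -2, 0.02], 0, -1]
    - [[0, -3.4, 0.02], 0, -1]
    - [[0, -4.5, 0.02], 0, -1]
    - [[0, -4.9, 0.02], 0, -1]
    - [[0, -4.9, 0.02], 0, -1]
    - [[0, -4.9, 0.02], 0, -1]

```text
time_s: 11.92
ee_pos: [605.3, 69.4, 334.3]
ee_rot: [99.7, 90.0, -86.8]
force: [-0.1, -0.2, -2.5]
gripper_width: 13.8
```

```bash
python3 - <<'E'
from h import *
s=status.state();print(s['time_s'],s['ee_pos'],s['gripper_width'])
im,c=grab('scene','s8');im2,c2=grab('side','d8');print(s['force'],s['torque'])
z=lambda i:cv2.resize(i[:,:,::-1],None,fx=5,fy=5,interpolation=cv2.INTER_CUBIC)
cv2.imwrite('pics/s8z.png',np.hstack([z(im[140:260,200:280]),z(im2[160:280,140:220])]))
E
```

```text
11.925 [605.29138632  69.39706607 334.26489928] 13.790495214349209
[-0.09951649 -0.23503824 -2.4798086 ] [0.02371952 0.0256638  0.00338261]
```

View pics/s8z.png

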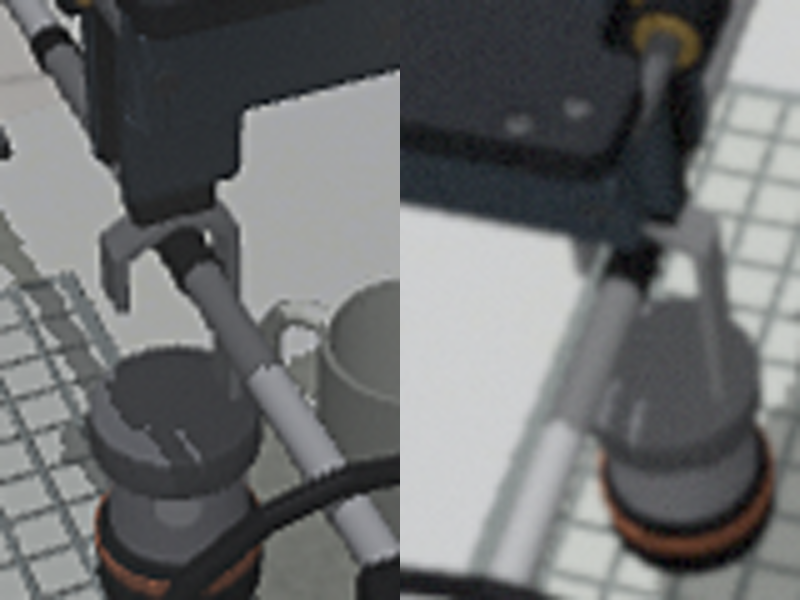

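move_arm:
  moves:
    - [[0.07, 0, 0], 0, -1]
    - [[0.1, 0, 0], 0, -1]
    - [[0.1, 0, 0], 0, -1]

```text
time_s: 12.4
ee_pos: [605.3, 69.4, 333.5]
ee_rot: [137.6, 90.0, -48.8]
force: [-0.7, 0.3, -0.6]
gripper_width: 13.7
```

move_arm:
  moves:
    - [[0.03, 0, 0], 0, -1]
    - [[0.03, 0, 0], 0, -1]
    - [[0.03, 0, 0], 0, -1]
    - [[0.03, 0, 0], 0, -0.6]
    - [[0.03, 0, 0], 0, -0.4]
    - [[0.03, 0, 0], 0, -0.2]
    - [[0.03, 0, 0], 0, 0]
    - [[0.03, 0, 0], 0, 0]
    - [[0.03, 0, 0], 0, 0]
  force: 4

```text
time_s: 13.52
ee_pos: [605.4, 69.7, 332.9]
ee_rot: [161.6, 90.0, -24.8]
force: [0.1, 1.5, -0.3]
gripper_width: 45.8
```

```bash
python3 - <<'E'
from h import *
s=status.state();print(s['time_s'],s['ee_pos'],s['gripper_width'])
im,c=grab('scene','s9');im2,c2=grab('side','d9');print(s['force'],s['torque'])
z=lambda i:cv2.resize(i[:,:,::-1],None,fx=4,fy=4,interpolation=cv2.INTER_CUBIC)
cv2.imwrite('pics/s9z.png',np.hstack([z(im[130:270,190:290]),z(im2[150:290,130:230])]))
E
```

```text
13.525 [605.35182454  69.67401808 332.94203495] 45.813527598888435
[ 0.14961597  1.49206057 -0.25667994] [ 0.09389913  0.02719695 -0.05577686]
```

View pics/s9z.png

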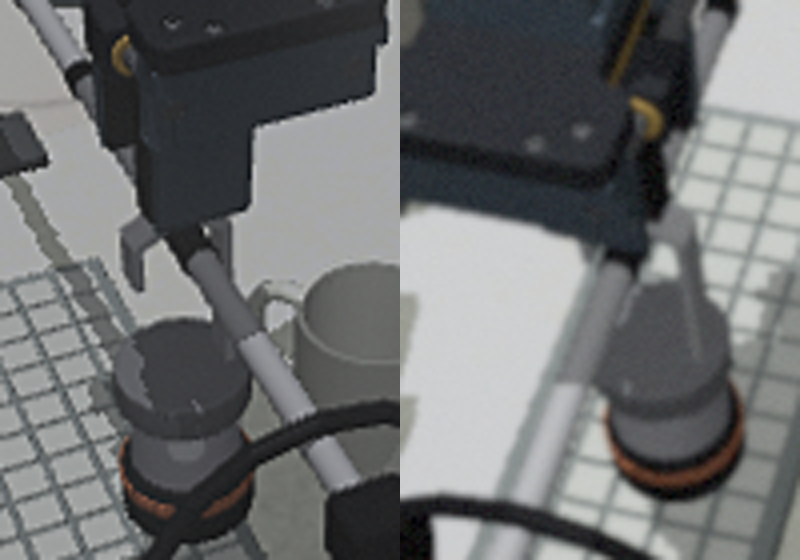

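move_arm:
  moves:
    - [[0, 0, 0], 0, 0]
    - [[-0.8, 0, 0], 0, 0]
    - [[-2, 0, 0], 0, 0]
    - [[-4, 0, 0], 0, 0]
    - [[-7, 0, 0], 0, 0]
    - [[-11, 0, 0], 0, 0]
    - [[-13, 0, 2], 0, 0]
    - [[-13, 0, 6], 0, 0]
    - [[-13, 0, 11], 0, 0]
    - [[-13, 0, 16], 0, 0]
    - [[-13, 0, 20], 0, 0]
    - [[-13, 0, 20], 0, 0]
    - [[-13, 0, 20], 0, 0]
    - [[-13, 0, 20], 0, 0]
    - [[-13, 0, 20], 0, 0]

```text
time_s: 15.5
ee_pos: [407.3, 92.0, 462.4]
ee_rot: [23.6, 89.9, -162.8]
force: [-0.8, 1.1, -0.5]
gripper_width: 45.6
```

```bash
python3 - <<'E'
from h import *
s=status.state();print(s['time_s'],s['ee_pos'],s['force'])
im,c=grab('scene','s10');im2,c2=grab('side','d10')
z=lambda i:cv2.resize(i[:,:,::-1],None,fx=4,fy=4,interpolation=cv2.INTER_CUBIC)
cv2.imwrite('pics/s10z.png',np.hstack([z(im[130:270,190:290]),z(im2[150:290,130:230])]))
E
```

```text
15.5 [407.34305594  92.01923255 462.43158481] [-0.83981647  1.12942748 -0.4559967 ]
```

View pics/s10z.png

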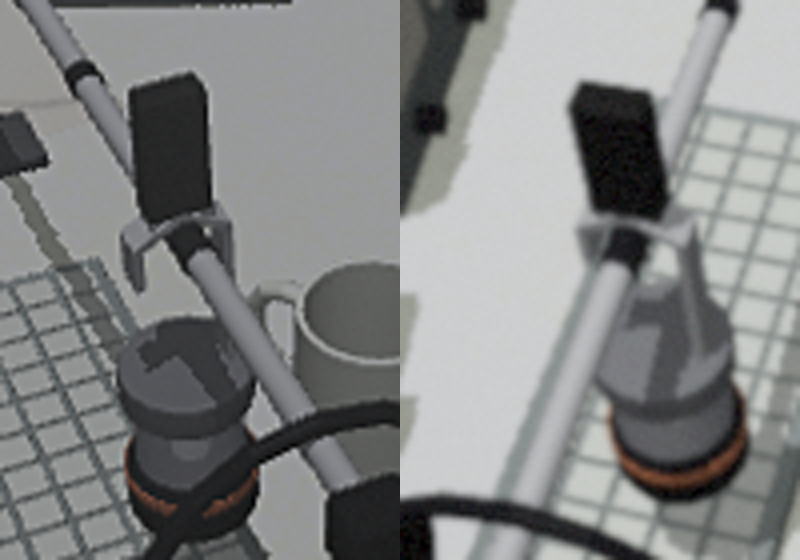

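move_arm:
  moves:
    - [[0, 0, 0], 0, 0]
    - [[0, 0, 0], 0, 0]
    - [[0, 0, 0], 0, 0]
    - [[0, 0, 0], 0, 0]
    - [[0, 0, 0], 0, 0]
    - [[0, 0, 0], 0, 0]
    - [[0, 0, 0], 0, 0]
    - [[0, 0, 0], 0, 0]
    - [[0, 0, 0], 0, 0]
    - [[0, 0, 0], 0, 0]
    - [[0, 0, 0], 0, 0]
    - [[0, 0, 0], 0, 0]

```text
time_s: 17.1
ee_pos: [406.6, 92.1, 462.9]
ee_rot: [115.1, 90.0, -71.3]
force: [0.3, 0.8, 0.7]
gripper_width: 45.6
```

```bash
python3 - <<'E'
from h import *
im,c=grab('scene','s11');im2,c2=grab('side','d11')
for a,b,r in (('s10','s11',(130,270,190,290)),('d10','d11',(150,290,130,230))):
    d=cv2.absdiff(load(a)[0],load(b)[0])[r[0]:r[1],r[2]:r[3]].max(2); print(d.mean(),d.max(),(d>30).sum())
f=lambda p,o:(o[0]+p[0]/4-.375,o[1]+p[1]/4-.375)
S=lambda x,y:f((x,y),(190,130)); D=lambda x,y:f((x-400,y),(130,150))
for n,p,q in [('top',S(170,82),D(612,92)),('bandnear',S(199,260),D(622,262)),('blockbot',S(174,213),D(628,214)),('body',S(187,360),D(664,345))]:
    print(n,tri(c,[p],c2,[q]).round(1),onz(c,[p],230).round(1),onz(c2,[q],230).round(1))
u=np.array([.112,.994,0]);B=np.array([604.5,70.8,230])
for t in(-18,-7,0,7,18): print(t,((proj(c,[B+t*u])-[190,130]+.375)*4).round(),((proj(c2,[B+t*u])-[130,150]+.375)*4+[400,0]).round())
E
```

```text
1.181 7 0
2.3740714285714284 23 0
top [[605.3  70.3 298.2   1.1]] [[561.5 -14.5 230. ]] [[626.   11.3 230. ]]
bandnear [[605.6  88.5 230.5   3. ]] [[605.4  90.  230. ]] [[606.4  86.4 230. ]]
blockbot [[606.1  73.  240.1   0.8]] [[600.5  61.6 230. ]] [[608.6  65.9 230. ]]
body [[601.3  72.3 160.9   2.3]] [[634.2 133.8 230. ]] [[585.8 117.7 230. ]]
-18 [[159. 202.]] [[653. 186.]]
-7 [[169. 219.]] [[643. 211.]]
0 [[176. 230.]] [[637. 226.]]
7 [[183. 241.]] [[630. 242.]]
18 [[195. 259.]] [[620. 268.]]
```

```bash
python3 -c "
from workcell import env,status
print(env.job_done(),status.state()['time_s'])"
```

```text
the job is handed in; nothing more can be done
the job is handed in; nothing more can be done
```

The tall lantern is hanging on the wide band of tape, free and still, and I have handed the job in at about 17 s.

I gripped it by its block, lifted it and passed the hook over the bare right-hand end of the rail, roughly 150 mm right of the middle. I then slid it about 250 mm to the left with the rail inside the crook the whole way. For most of the slide the hook was touching only lightly or just clear of the rail. I lowered it until the rail took the weight, released it, and backed the arm off to about 240 mm away from it.

**Position:** I measured the lantern's axis at y ≈ 70–73 mm and the band's middle at about 70.7 mm, with an error of about 2–3 mm. The 14 mm strap should therefore lie well inside the 36 mm band.

**Stillness:** pictures taken 1.6 s apart showed no movement in either view.

**Checks that differed slightly:**
- The grip top measured 298 mm high, where about 294 mm was expected.
- The body's top measured about 4 mm nearer the robot than the grip block and hook. That is within my picking error, or it could be a slight tilt.
- During the slide, contact reached about 8 N vertically and 4 N sideways, so I eased it off.

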